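Seat a sample tube in the settling stand

TASK

Take the capped sample tube out of its grey block and stand it upright, cap up, in the settling stand: pass it down through the wide top ring and the narrower middle ring until the smallest ring at the bottom stops it. The lower two rings have been clamped out of line, so feel your way and keep the pushes gentle; carry the tube all the way down in the fingers, press it lightly home against the bottom ring, then let go. Leave the things around it where they are.

Things in the scene. Friction and masses are not known exactly. Their poses are not given: they have to be found in the camera images.
- tube: the capped sample tube, white with a grey ribbed cap, upright at the start, 122 mm long, 50 g (may vary by a third). Origin at the centre of its flat bottom, z along the tube towards the cap. Straight round barrel 16.5 mm across with a square-edged bottom, up to 100 mm; cap 22 mm across from 100 to 122 mm. Grasp the cap from above.
- rest: fixed grey block, 56 x 56 x 45 mm, in which the tube stands at the start. Origin at the centre of its underside. Square hole in its top, 18 mm wide and 40 mm deep, so the tube's bottom is 5 mm above the bench; the tube comes out straight upwards and may lean by a degree.
- stand: fixed stand: grey base 150 x 90 x 12 mm, a 12 mm post 120 mm high (nothing is higher), three level rigid rings of round steel wire one above the other. Origin on the bench under the top ring's centre, z up; the post is 85 mm along +x. Middle ring: 20 mm bore, 4 mm wire, its top 74 mm above the bench; bottom ring: 10 mm bore, 4 mm wire, its top 40 mm above the bench: fully home, the tube's flat bottom rests on it.
- top_ring (a point): centre of the top ring (42 mm bore, 6 mm wire), 105 mm above the bench. The middle and bottom rings share one bracket, one exactly below the other, but this bracket is clamped out of line with the top ring by 4 to 10 mm horizontally (how far and which way differs each time and is not measured).
- white_cup: closed white specimen cup, 52 mm wide, 56 mm high, a bystander; origin at the centre of its underside.
- orange_cup: closed specimen cup with an orange lid, 52 mm wide, 56 mm high, a bystander; origin at the centre of its underside.
- amber_bottle: small amber glass bottle with a cap, 31 mm wide, 78 mm high, a bystander; origin at the centre of its underside.
- marker_pen: marker pen lying on the bench, 135 mm long, 16 mm thick, a bystander; origin under its middle, y along it.

How it is judged:
By the outcome, as a careful person would: the job done as asked, in the order asked, and still so for the second after the job is handed in, with the robot touching nothing.
It also fails if it takes over 72 s, if anything falls off the work surface, if the arm or the gripper's body presses on something with over 40 N, if the wrist force passes 120 N, or if a joint passes its speed limit or range.

ROBOT

A 6-joint arm with a two-finger parallel gripper is mounted at the origin on a cart in front of the work surface, level with it; the furniture and walls round the work are solid. World frame = base frame: x ahead of the robot, y to its left, z up, the work surface at z = 0. Lengths are in m, angles in rad, forces in N, time in s.
With the tool pointing down it reaches from about 0.375 to 0.975 m from the base axis. Payload 3.8 kg.
Tool frame: the origin (TCP) lies between the finger pads; the fingertips stand 11 mm ahead of it and the grasp point (between the pads) lies 8 mm behind it; z points along the fingers, y is the line along which they close (so a half turn about z gives the same grasp; the last joint's range is limited). The gripper opens to 85 mm and grips with 20 to 120 N. Pads are 22 mm wide; open, the fingers measure 114 mm over their backs; the gripper's body (76 mm by 85 mm) begins 54 mm behind the grasp point. The pads swing forward as they close: fully open they stand 13 mm farther back than shut.
Start: joints at [1.211, 0.264, 1.604, -0, 1.274, -0.037], TCP at [0.214, 0.64, 0.242] pointing down, gripper open.
Joint ranges: [-2.63, 2.63], [-0.94, 2.18], [0.31, 2.57], [-1.31, 4.45], [0, 2.66], [-2.55, 2.55]. Speed limits (rad/s): [2.57, 2.57, 3.14, 3.14, 3.14, 3.14].

INTERFACE

Orientations are given as a rotation vector (axis times angle).
In Python, from rig import manip gives the robot as it stands.
- The arm moves only by the tool move_arm, never from a script. Its argument "commands" is a list that holds one entry, the list of rows, each a list of 4 numbers: the shift along the tool's x, y, z in units of 25 mm (1.0 is 25 mm), then the turn about the tool's z in units of 5 degrees (1.0 is 5 degrees). In form: [[[x, y, z, yaw], ...]]. A call has exactly 8 rows; each row is the pose to reach, as a shift and turn from the pose commanded when the call began, along the tool's axes at that moment; what a row does not reach only later rows make up. A row lasts 1/8 s, in which the tool goes at most 62.5 mm and 10.7 degrees, less where a joint would pass 70% of its speed; a pose out of reach is approached as far as the arm can. A call with a gripper value outside its range is refused whole. "hand" is the finger opening in mm, from 0 to 85.4, set as the call begins (left out, the last holds). The fingers move at their own pace and stop on an object; the grip force is fixed at half the most. Time passes only in rows, so rows that repeat a pose let the fingers close, or fill a call up. It gives the time, the measured TCP pose, the force, the opening and the grip force at its end, in the units of the state.
- manip.get_obs(): the state, without advancing time (a new reading comes with each control period).
- manip.get_image(name): name is "scene" or "top" or "wrist"; returns a dict with "img" (400x640x3 uint8, red, green, blue), "z_map" (400x640 float32, m along the optical axis (not along the pixel's ray), 0 where there is no reading), "camera_matrix" (3x3 intrinsics, pixels), "pose" (4x4, takes a point from camera to world coordinates); the wrist camera has in their place "mount" (4x4, takes a point from camera to tool coordinates, whose origin is the TCP and whose axes are the flange's). Camera axes: x right, y up, looking along -z (the intrinsics and any distortion apply to the point x, -y, -z); pixel columns grow to the right and rows downward; lengths in m; the calibration is good to about 2 mm. A picture is of the moment at which its call begins: read the wrist's pose just before it.
- manip.job_done(): hands the job in; it is judged then, once.
The state is a dict: "time_s": time; "joint_positions": joint angles; "joint_velocities": joint speeds; "effort": joint torques, N m; "position": TCP position; "tcp_rot": TCP orientation; "wrist_force": force on the tool from outside, world axes, zero at the start; "ft_torque": the same for the moment, N m; "opening": finger opening in m; "gripper_force": force on a finger pad.
Only numpy, scipy, OpenCV 4.12 (cv2) and the standard library are available. Lean on these libraries where they do the work, as an engineer would, in place of code of your own. Each camera call takes 0.05 s, during which the arm holds its last target. There are 200 camera calls.

## Working session

There is one attempt and no reset: what is moved stays moved. The work goes in short steps, Python scripts to look and compute and a tool call to move; the robot and the scene stay as the last step left them, time stands still between calls to the robot, and variables do not carry over. Pictures are saved under pics/ and viewed, at most 10 in all, crops included, and the job is handed in when it is done.

Besides the shell and the picture viewer there is one more tool, called after "Call:" as a command line: name --argument value ..., lists and objects as JSON in quotes. move_arm: Moves the arm, as the interface text tells. Its arguments: {"type":"object","properties":{"commands":{"type":"array"},"hand":{"type":"number"}},"required":["commands"]}

```bash
mkdir -p pics; cat > h.py <<'E'
import numpy as np, cv2
from rig import manip
def cloud(d):
    K=np.array(d["camera_matrix"]);z=np.array(d["z_map"]);h,w=z.shape
    u,v=np.meshgrid(np.arange(w),np.arange(h))
    x=(u-K[0,2])/K[0,0]*z; y=(v-K[1,2])/K[1,1]*z
    P=np.stack([x,-y,-z,np.ones_like(z)],-1)
    return P
def world(name):
    o=manip.get_obs(); d=manip.get_image(name)
    if "pose" in d: T=np.array(d["pose"])
    else:
        T=np.eye(4);T[:3,:3]=cv2.Rodrigues(np.array(o["tcp_rot"],float))[0];T[:3,3]=o["position"];T=T@np.array(d["mount"])
    P=cloud(d)@T.T
    P=P[...,:3]; P[np.array(d["z_map"])==0]=np.nan
    return d["img"],P,T,d
def save(n,im): cv2.imwrite("pics/"+n,im[...,::-1])
E
python3 - <<'E'
from h import *
ims=[]
for n in("scene","top"):
    im,P,T,d=world(n); np.save(n+".npy",P); save(n+".png",im); print(n,T.round(3).tolist(),[k for k in d])
o=manip.get_obs();print(o)
E
```

```text
scene [[0.751, 0.277, -0.599, -0.143], [-0.66, 0.313, -0.683, -0.773], [-0.002, 0.908, 0.418, 0.552], [0.0, 0.0, 0.0, 1.0]] ['img', 'z_map', 'camera_matrix', 'pose']
top [[0.091, 0.971, -0.22, 0.182], [-0.996, 0.089, -0.018, -0.028], [0.002, 0.221, 0.975, 1.585], [0.0, 0.0, 0.0, 1.0]] ['img', 'z_map', 'camera_matrix', 'pose']
{'time_s': 0.1, 'joint_positions': array([ 1.21107169e+00,  2.64668483e-01,  1.60522852e+00, -2.19596470e-05,
        1.27374978e+00, -3.68764603e-02]), 'joint_velocities': array([ 3.05377233e-04, -1.19052751e-03, -5.15479147e-03,  1.05702825e-03,
        8.66556429e-04, -2.29298814e-05]), 'effort': array([-8.54461564e-05, -5.16707003e+01, -3.68586874e+01,  1.48137502e-05,
        6.16684556e-03, -1.83486173e-05]), 'position': array([0.21392125, 0.63952085, 0.24109764]), 'tcp_rot': array([-0.50485717, -3.10037101,  0.00316949]), 'wrist_force': array([-0.90378088, -0.50574204, -0.23326013]), 'ft_torque': array([-0.0172495 , -0.02432872,  0.04541463]), 'gripper_force': 0.0, 'opening': 0.08550746230797983}
```

View pics/scene.png

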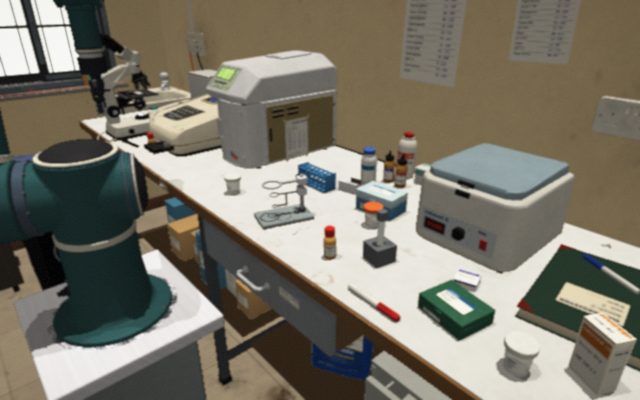

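View pics/top.png

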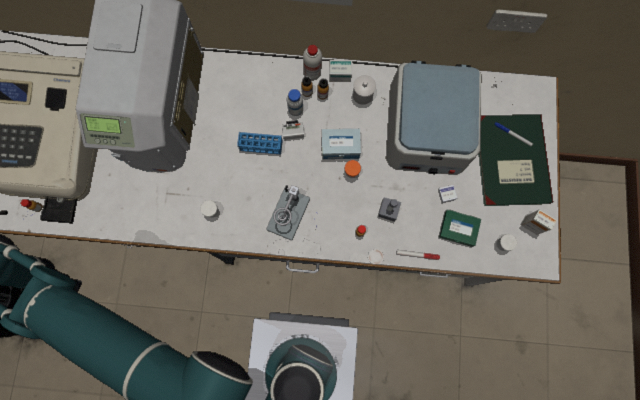

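The scene view shows the tube in its block at about (380,248) and the stand at (285,205). In the top view the block is at (390,208), the stand's rings at (284,220) and its post at (292,190). The orange cup (352,170) and amber bottle (361,231) are near the path.

```bash
python3 - <<'E'
from h import *
P=np.load("top.npy");im=cv2.imread("pics/top.png")
def rep(n,u0,u1,v0,v1,zs):
    Q=P[v0:v1,u0:u1].reshape(-1,3)
    for a,b in zs:
        q=Q[(Q[:,2]>a)&(Q[:,2]<b)]
        if len(q): print(n,(a,b),len(q),q.mean(0).round(4),q.min(0).round(3),q.max(0).round(3))
rep("rest",375,405,192,225,[(-.01,.03),(.035,.06),(.11,.2)])
rep("stand",262,315,180,245,[(.006,.02),(.06,.08),(.09,.111),(.112,.2)])
Q=P[180:245,262:315].reshape(-1,3)
q=Q[(Q[:,2]>.006)&(Q[:,2]<.02)][:,:2].astype(np.float32);print(cv2.minAreaRect(q))
S=np.load("scene.npy")
Q=S[165:235,245:325].reshape(-1,3)
q=Q[(Q[:,2]>.09)&(Q[:,2]<.112)];print(len(q),q.mean(0),q.min(0),q.max(0))
Q=S[205:270,355:405].reshape(-1,3)
q=Q[(Q[:,2]>.10)&(Q[:,2]<.14)];print("cap",len(q),q.mean(0),q.min(0),q.max(0))
q=Q[(Q[:,2]>.04)&(Q[:,2]<.05)];print("resttop",len(q),q.mean(0),q.min(0),q.max(0), cv2.minAreaRect(q[:,:2].astype(np.float32)))
c=np.hstack([cv2.resize(im[175:250,255:320],None,fx=6,fy=6),cv2.resize(im[180:255,370:410],None,fx=6,fy=6)])
cv2.imwrite("pics/crop1.png",c)
E
```

```text
rest (-0.01, 0.03) 641 [ 0.5302 -0.2331  0.0009] [ 0.474 -0.282 -0.01 ] [ 0.589 -0.183  0.03 ]
rest (0.035, 0.06) 263 [ 0.5177 -0.2258  0.0441] [ 0.488 -0.26   0.035] [ 0.555 -0.196  0.057]
rest (0.11, 0.2) 53 [ 0.5203 -0.2276  0.1246] [ 0.511 -0.238  0.114] [ 0.531 -0.216  0.134]
stand (0.006, 0.02) 1022 [0.4769 0.0863 0.0117] [ 0.391 -0.001  0.006] [0.596 0.179 0.02 ]
stand (0.06, 0.08) 55 [0.4903 0.0919 0.0726] [0.449 0.059 0.065] [0.543 0.114 0.079]
stand (0.09, 0.111) 162 [0.4806 0.0907 0.1063] [0.428 0.059 0.098] [0.549 0.125 0.111]
stand (0.112, 0.2) 63 [0.5229 0.0766 0.116 ] [0.427 0.058 0.112] [0.547 0.12  0.122]
((0.48779529333114624, 0.08808429539203644), (0.20789827406406403, 0.16446390748023987), 5.282532215118408)
215 [0.48344409 0.08287013 0.10471344] [0.42264419 0.05614179 0.09248242] [0.54250311 0.12265195 0.11175066]
cap 133 [ 0.51350834 -0.23219077  0.11719841] [ 0.50559186 -0.24119155  0.10011884] [ 0.52841755 -0.21929838  0.12735097]
resttop 366 [ 0.5341708  -0.2126589   0.04372149] [ 0.48433588 -0.26268802  0.04002022] [ 0.70538654 -0.08865452  0.04998548] ((0.5810478329658508, -0.17020127177238464), (0.25356337428092957, 0.08486977964639664), 40.06814193725586)
```

View pics/crop1.png

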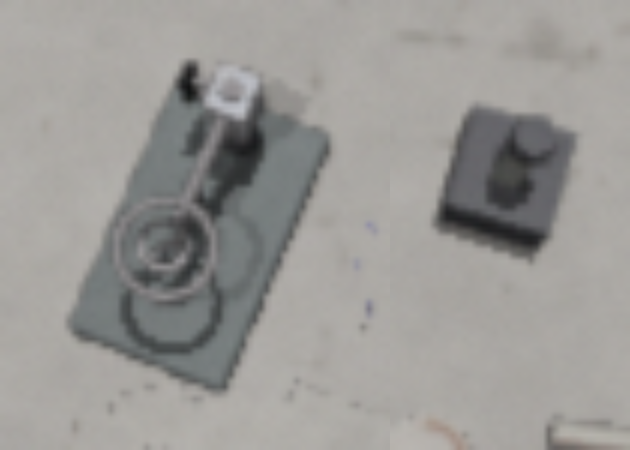

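The crop shows the top ring's centre at top-view pixel ~(282.2,216.3) and the post at ~(293.5,190). The lower ring shows inside it. The cap is at ~(523−... )/6, consistent with the depth result of (0.520,−0.2275).

```bash
python3 - <<'E'
from h import *
d=manip.get_image("top");K=np.array(d["camera_matrix"]);T=np.array(d["pose"])
def ray(u,v,z):
    r=T[:3,:3]@np.array([(u-K[0,2])/K[0,0],-(v-K[1,2])/K[1,1],-1]);return (T[:3,3]+r*(z-T[2,3])/r[2]).round(4)
print("ring",ray(282.2,216.3,.105),"inner",ray(282.4,215.6,.072),ray(282.4,215.6,.038),"post",ray(293.6,190.2,.12),"cap",ray(370+142/6,180+135/6,.127),"base",[ray(255+a/6,175+b/6,.012) for a,b in((170,75),(328,135),(222,390),(72,330))])
w=manip.get_image("wrist");print(np.array(w["mount"]).round(3),np.array(w["camera_matrix"]).round(0))
E
```

```text
ring [0.4529 0.0971 0.105 ] inner [0.4611 0.0995 0.072 ] [0.4674 0.1024 0.038 ] post [0.532  0.0704 0.12  ] cap [ 0.5201 -0.2283  0.127 ] base [array([0.5637, 0.1113, 0.012 ]), array([0.5386, 0.0241, 0.012 ]), array([0.3975, 0.0664, 0.012 ]), array([0.4219, 0.148 , 0.012 ])]
[[-0.     0.951  0.309  0.078]
 [ 1.     0.     0.     0.   ]
 [ 0.     0.309 -0.951 -0.133]
 [ 0.     0.     0.     1.   ]] [[297.   0. 326.]
 [  0. 297. 202.]
 [  0.   0.   1.]]
```

Call:
move_arm --commands '[[[-1.2,-1.05,0,-0.5],[-2.4,-2.1,0,-1],[-3.6,-3.15,0,-1.5],[-4.8,-4.2,0,-2],[-6,-5.25,0,-2.5],[-7.2,-6.3,0,-3],[-8.4,-7.35,0,-3.5],[-9.6,-8.4,0,-3.7]]]' --hand 85

```text
time_s: 1.2
position: [0.3755, 0.3636, 0.2422]
tcp_rot: [0.002, -3.142, 0.0]
wrist_force: [-0.4, 0.6, 0.4]
opening: 0.0848
gripper_force: 0.0
```

Call:
move_arm --commands '[[[-0.9,-1.55,0.2,0],[-1.8,-3.1,0.5,0],[-2.7,-4.65,0.7,0],[-3.6,-6.2,1.0,0],[-4.5,-7.75,1.2,0],[-5.4,-9.3,1.4,0],[-6.2,-10.65,1.7,0],[-6.2,-10.65,1.7,0]]]'

```text
time_s: 2.2
position: [0.5306, 0.0964, 0.199]
tcp_rot: [-0.006, -3.14, 0.001]
wrist_force: [-0.4, 0.4, 0.6]
opening: 0.0848
gripper_force: 0.0
```

```bash
python3 - <<'E'
from h import *
im,P,T,d=world("wrist"); np.savez("w1.npz",im=im,P=P,T=T,K=d["camera_matrix"])
print(manip.get_obs()["position"],T[:3,3])
K=np.array(d["camera_matrix"])
p=np.linalg.inv(T)@np.array([.453,.097,.105,1]);u=K[0,2]+K[0,0]*p[0]/-p[2];v=K[1,2]-K[1,1]*p[1]/-p[2];print(u,v)
u0=int(np.clip(u-80,0,480));v0=int(np.clip(v-75,0,250));print(u0,v0)
save("w1.png",cv2.resize(im[v0:v0+150,u0:u0+160],None,fx=4,fy=4,interpolation=cv2.INTER_CUBIC))
E
```

```text
[0.53007967 0.09769874 0.19924179] [0.45303167 0.09655012 0.33242472]
326.96962277327 106.07480016903985
246 31
```

View pics/w1.png

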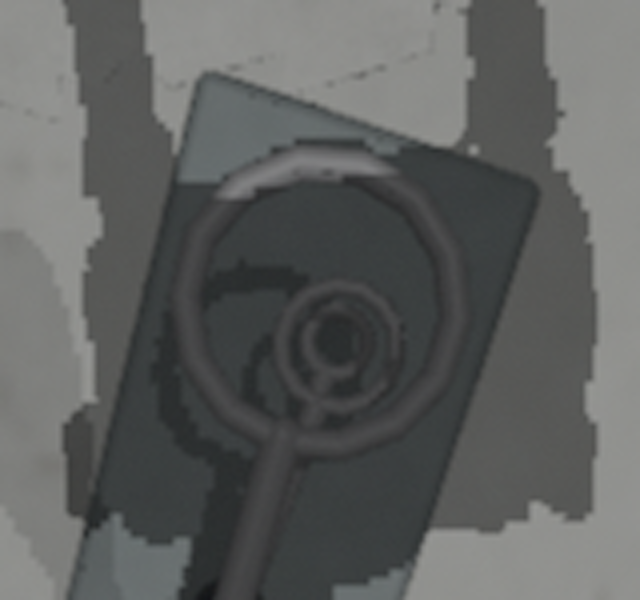

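The picture shows the top ring centred at crop px (321,300), the middle ring at (339,347) and the bottom ring at ~(337,340). The lower pair sits toward the post (−row is −X).

```bash
python3 - <<'E'
from h import *
z=np.load("w1.npz");K,T=z["K"],z["T"]
def ray(a,b,h):
    u=(a+.5)/4-.5+246;v=(b+.5)/4-.5+31
    r=T[:3,:3]@np.array([(u-K[0,2])/K[0,0],-(v-K[1,2])/K[1,1],-1]);return (T[:3,3]+r*(h-T[2,3])/r[2])
for n,h,e in(("top",.105,(174,468,142,458)),("mid",.072,(274,404,280,413)),("bot",.038,(300,372,300,379))):
    cx,cy=(e[0]+e[1])/2,(e[2]+e[3])/2
    p=[ray(e[0],cy,h),ray(e[1],cy,h),ray(cx,e[2],h),ray(cx,e[3],h)]
    print(n,((p[0]+p[1])[1]/2).round(4),((p[2]+p[3])[0]/2).round(4),"dia",np.linalg.norm(p[0]-p[1]).round(4),np.linalg.norm(p[2]-p[3]).round(4))
E
```

```text
top 0.0962 0.4538 dia 0.0535 0.0548
mid 0.0999 0.4622 dia 0.0274 0.027
bot 0.0996 0.4616 dia 0.0171 0.0181
```

Call:
move_arm --commands '[[[0.05,-1.8,-0.2,0],[0.1,-3.6,-0.2,0],[0.15,-5.4,-0.2,0],[0.2,-7.2,-0.2,0],[0.3,-9,-0.2,0],[0.4,-10.8,0,0],[0.4,-12.6,0,0],[0.4,-13,0,0]]]'

```text
time_s: 3.25
position: [0.5202, -0.2274, 0.2]
tcp_rot: [0.002, 3.141, -0.0]
wrist_force: [0.7, 0.5, 0.1]
opening: 0.085
gripper_force: 0.0
```

```bash
python3 - <<'E'
from h import *
print(manip.get_obs()["position"])
im,P,T,d=world("wrist");save("w2.png",im)
K=np.array(d["camera_matrix"])
m=(P[...,2]>.116)&(P[...,2]<.135)&(np.hypot(P[...,0]-.52,P[...,1]+.228)<.03)
n,l,s,c=cv2.connectedComponentsWithStats(m.astype(np.uint8))
print(s,c);q=P[m];print(len(q),q.mean(0),q.min(0),q.max(0),np.percentile(q[:,2],[10,50,90]))
pts=np.argwhere(m)[:,::-1].astype(np.float32);print(cv2.minEnclosingCircle(q[:,:2].astype(np.float32)))
b=(P[...,2]>.042)&(P[...,2]<.048)&(np.hypot(P[...,0]-.52,P[...,1]+.228)<.045);print("block",cv2.minAreaRect(P[b][:,:2].astype(np.float32)))
E
```

```text
[ 0.52022744 -0.2274445   0.20004034]
[[     0      0    640    400 255216]
 [   308    199     30     33    784]] [[319.49083521 199.45204454]
 [322.48341837 215.11096939]]
784 [ 0.51952509 -0.2303889   0.12736744] [ 0.50969488 -0.24164098  0.11600835] [ 0.53196653 -0.21925595  0.13055338] [0.12285389 0.12846956 0.12941388]
((0.5210368633270264, -0.23066067695617676), 0.011642565950751305)
block ((0.5215126872062683, -0.23057645559310913), (0.05609855428338051, 0.05644867196679115), 77.97787475585938)
```

Call:
move_arm --commands '[[[-0.03,-0.12,0.4,0],[-0.03,-0.12,1.0,0],[-0.03,-0.12,1.7,0],[-0.03,-0.12,2.4,0],[-0.03,-0.12,3.0,0],[-0.03,-0.12,3.4,0],[-0.03,-0.12,3.64,0],[-0.03,-0.12,3.64,0]]]'

```text
time_s: 4.3
position: [0.5208, -0.2294, 0.1085]
tcp_rot: [-0.0, -3.141, -0.0]
wrist_force: [0.9, -0.6, -0.5]
opening: 0.0849
gripper_force: 0.0
```

Call:
move_arm --commands '[[[0,0,0,0],[0,0,0,0],[0,0,0,0],[0,0,0,0],[0,0,0,0],[0,0,0,0],[0,0,0,0],[0,0,0,0]]]' --hand 15

```text
time_s: 5.3
position: [0.5213, -0.2296, 0.1093]
tcp_rot: [-0.0, 3.141, -0.001]
wrist_force: [-0.4, -0.0, 4.0]
opening: 0.0194
gripper_force: 58.5
```

Call:
move_arm --commands '[[[0,0,-0.2,0],[0,0,-0.7,0],[0,0,-1.4,0],[0,0,-2.2,0],[0,0,-3.2,0],[0,0,-4.2,0],[0,0,-5.0,0],[0,0,-5.2,0]]]'

```text
time_s: 6.3
position: [0.5219, -0.2299, 0.2414]
tcp_rot: [-0.0, 3.138, -0.003]
wrist_force: [-0.4, -0.0, -1.3]
opening: 0.0194
gripper_force: 58.6
```

```bash
python3 - <<'E'
from h import *
o=manip.get_obs()["position"];print(o)
from scipy.optimize import least_squares
for n in("wrist","scene"):
    im,P,T,d=world(n)
    if n=="wrist": save("w3.png",im[100:400,170:490])
    m=(np.abs(P[...,0]-o[0])<.02)&(np.abs(P[...,1]-o[1])<.02)
    Q=P[m&(P[...,2]>.125)&(P[...,2]<.22)]
    for a in np.arange(.125,.25,.02):
        q=Q[(Q[:,2]>a)&(Q[:,2]<a+.02)]
        if len(q)>4:print(n,a.round(3),len(q),q.mean(0).round(4),q.min(0).round(4),q.max(0).round(4))
    f=lambda p:np.hypot(Q[:,0]-p[0]-p[2]*(Q[:,2]-.14),Q[:,1]-p[1]-p[3]*(Q[:,2]-.14))-.00825
    if len(Q)>20:
        r=least_squares(f,[o[0],o[1],0,0],loss="soft_l1",f_scale=.002);print(n,len(Q),r.x.round(4),r.cost)
E
```

```text
[ 0.52185659 -0.2298575   0.24142977]
wrist 0.125 36 [ 0.5162 -0.231   0.1424] [ 0.5144 -0.2387  0.1393] [ 0.5205 -0.2238  0.1448]
wrist 0.145 155 [ 0.5161 -0.231   0.1555] [ 0.5141 -0.239   0.1454] [ 0.5213 -0.2231  0.165 ]
wrist 0.165 198 [ 0.5161 -0.2307  0.1755] [ 0.5142 -0.2387  0.165 ] [ 0.5211 -0.2231  0.185 ]
wrist 0.185 261 [ 0.516  -0.2308  0.1955] [ 0.5142 -0.2386  0.1851] [ 0.5211 -0.223   0.2048]
wrist 0.205 264 [ 0.516  -0.2307  0.2129] [ 0.514  -0.2386  0.2051] [ 0.5205 -0.2229  0.2199]
wrist 914 [ 0.5229 -0.231  -0.0024  0.0056] 1.88986140302617e-05
scene 0.125 28 [ 0.5144 -0.2327  0.1399] [ 0.5099 -0.2377  0.1351] [ 0.5201 -0.2248  0.1449]
scene 0.145 64 [ 0.5145 -0.2324  0.1551] [ 0.5097 -0.2377  0.1454] [ 0.5249 -0.2226  0.165 ]
scene 0.165 62 [ 0.5145 -0.2326  0.175 ] [ 0.5092 -0.2385  0.165 ] [ 0.5259 -0.2227  0.1848]
scene 0.185 67 [ 0.514  -0.2325  0.1953] [ 0.5088 -0.2393  0.1858] [ 0.5246 -0.2232  0.2049]
scene 0.205 46 [ 0.5143 -0.2326  0.2122] [ 0.5089 -0.2377  0.2052] [ 0.5258 -0.2222  0.2195]
scene 267 [ 0.5197 -0.2285 -0.0098  0.0017] 0.00015718662215532901
```

View pics/w3.png

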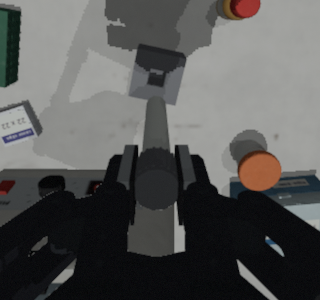

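The tube hangs straight in the fingers, with its cap between the pads at about (157,178) in the crop. It's clear of the block, and its axis is within 1 mm of the TCP.

Call:
move_arm --commands '[[[0.2,1.0,0,0],[0.5,2.7,0,0],[0.9,4.7,0,0],[1.3,6.9,0,0],[1.7,9.1,0,0],[2.1,11.3,0,0],[2.3,12.7,0,0],[2.44,13.2,0,0]]]'

```text
time_s: 7.4
position: [0.4579, 0.1028, 0.2375]
tcp_rot: [0.005, -3.139, -0.0]
wrist_force: [0.0, 0.0, -0.8]
opening: 0.0193
gripper_force: 58.7
```

```bash
python3 - <<'E'
from h import *
ob=manip.get_obs();o=ob["position"];print(o,ob["wrist_force"])
im,P,T,d=world("wrist"); save("w4.png",cv2.resize(im[60:330,200:460],None,fx=2.2,fy=2.2,interpolation=cv2.INTER_CUBIC))
print(T[:3,3])
for a in(.14,.16,.18,.2):
    q=P[(abs(P[...,0]-o[0])<.02)&(abs(P[...,1]-o[1])<.02)&(abs(P[...,2]-a)<.01)];print(a,q.mean(0).round(4),q.min(0).round(4),q.max(0).round(4))
E
```

```text
[0.45790838 0.10284199 0.23751196] [ 0.00431806  0.0442263  -0.75049833]
[0.38051555 0.10233287 0.37107874]
0.14 [0.4516 0.1018 0.1431] [0.4496 0.0942 0.1352] [0.4559 0.1097 0.15  ]
0.16 [0.4517 0.1019 0.1605] [0.4496 0.0939 0.1501] [0.4566 0.1098 0.1699]
0.18 [0.4518 0.102  0.1806] [0.4497 0.0941 0.17  ] [0.4567 0.1099 0.1899]
0.2 [0.4519 0.1019 0.2008] [0.4497 0.0941 0.19  ] [0.4572 0.1099 0.21  ]
```

View pics/w4.png

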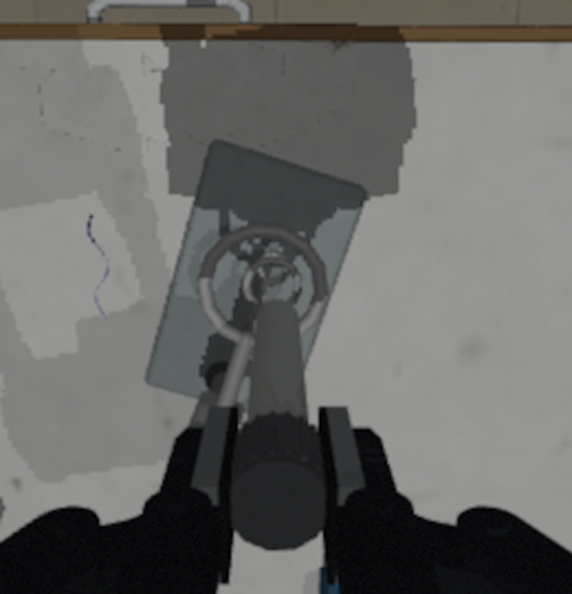

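The tube's tip (265,300) is over the rings: top ring centre ≈(264,290), middle ring ≈(273,283). I'll lower it through the wide ring and let it settle.

Call:
move_arm --commands '[[[0,0,0,0],[0,0,0.2,0],[0,0,0.5,0],[0,0,0.8,0],[0,0,1.1,0],[0,0,1.4,0],[0,0,1.6,0],[0,0,1.6,0]]]'

```text
time_s: 8.45
position: [0.4595, 0.1006, 0.1982]
tcp_rot: [0.0, -3.141, 0.0]
wrist_force: [0.5, -0.3, 0.4]
opening: 0.0191
gripper_force: 58.8
```

```bash
python3 - <<'E'
from h import *
for i in range(2):
    ob=manip.get_obs();o=ob["position"];print(o,ob["tcp_rot"],ob["wrist_force"].round(2))
    im,P,T,d=world("wrist")
    Q=P[(abs(P[...,0]-o[0])<.015)&(abs(P[...,1]-o[1])<.015)&(P[...,2]>.115)&(P[...,2]<.18)]
    print("tube",Q[:,0].min()+.00825,(Q[:,1].min()+Q[:,1].max())/2)
    K=np.array(d["camera_matrix"])
save("w5.png",cv2.resize(im[90:240,240:410],None,fx=4,fy=4,interpolation=cv2.INTER_CUBIC));np.savez("w5.npz",T=T,K=K)
E
```

```text
[0.45951053 0.10058987 0.1982063 ] [ 3.33455018e-04 -3.14052994e+00  3.02942926e-04] [ 0.55 -0.29  0.44]
tube 0.4596381673596166 0.09974636341097393
[0.45982637 0.10065169 0.19866584] [ 3.64695966e-04 -3.14134040e+00  6.28102918e-05] [ 0.86 -0.31 -0.82]
tube 0.4596581939879997 0.09980231754402116
```

View pics/w5.png

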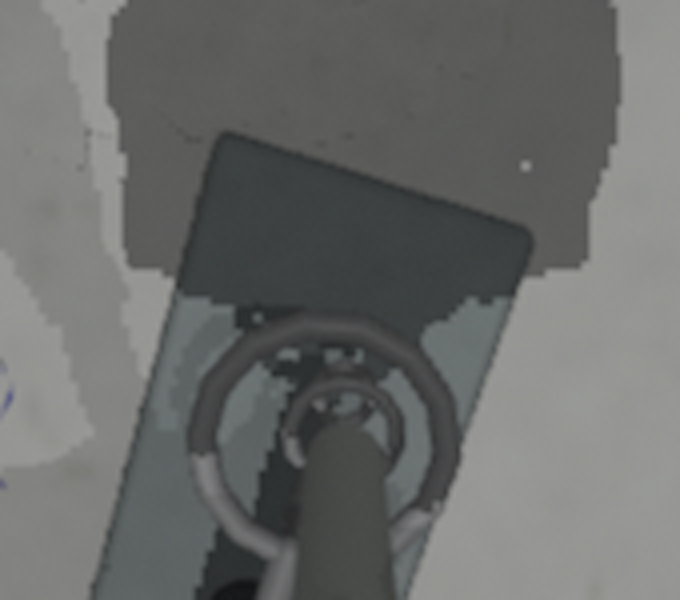

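The middle ring's outer edges are at x 283 and 405, with its top at y 376. The tube's lower end spans x≈305–388 and its front edge is at y≈418, close to centred over the ring.

```bash
python3 - <<'E'
from h import *
from scipy.optimize import least_squares
z=np.load("w5.npz");K,T=z["K"],z["T"];Ti=np.linalg.inv(T)
t=np.linspace(0,2*np.pi,400)
def ext(c,R,h):
    p=np.stack([c[0]+R*np.cos(t),c[1]+R*np.sin(t),0*t+h,0*t+1],1)@Ti.T
    u=K[0,2]-K[0,0]*p[:,0]/p[:,2];v=K[1,2]+K[1,1]*p[:,1]/p[:,2]
    a=(u-240+.5)*4-.5;b=(v-90+.5)*4-.5
    return np.array([a.min(),a.max(),b.min(),b.max()])
for n,R,h,e,k in(("top",.027,.105,(187,460,312,0),3),("mid",.014,.072,(283,405,376,0),3)):
    r=least_squares(lambda c:ext(c,R,h)[:k]-np.array(e)[:k],[.46,.1]);print(n,r.x.round(4),ext(r.x,R,h).round(0),r.fun)
for b in(.091,.094,.097):print("tube bottom ext if at",ext([.4597,.0998],.00825,b).round(0))
E
```

```text
top [0.4547 0.0959] [189. 458. 312. 569.] [ 1.87803286 -1.87755288 -0.12842051]
mid [0.4629 0.0999] [283. 405. 376. 493.] [-0.0734359   0.07342731  0.0023609 ]
tube bottom ext if at [304. 382. 410. 484.]
tube bottom ext if at [304. 382. 414. 488.]
tube bottom ext if at [304. 383. 418. 493.]
```

Call:
move_arm --commands '[[[-0.06,0,0.1,0],[-0.11,0,0.25,0],[-0.11,0,0.4,0],[-0.11,0,0.55,0],[-0.11,0,0.7,0],[-0.11,0,0.8,0],[-0.11,0,0.86,0],[-0.11,0,0.92,0]]]'

```text
time_s: 9.55
position: [0.4627, 0.1006, 0.1758]
tcp_rot: [-0.0, 3.141, 0.0]
wrist_force: [-0.3, 1.1, -0.4]
opening: 0.0193
gripper_force: 58.8
```

Call:
move_arm --commands '[[[0,0,0.04,0],[0,0,0.08,0],[0,0,0.12,0],[0,0,0.16,0],[0,0,0.2,0],[0,0,0.24,0],[0,0,0.28,0],[0,0,0.28,0]]]'

```text
time_s: 10.55
position: [0.4626, 0.1006, 0.1687]
tcp_rot: [0.0, -3.141, 0.0]
wrist_force: [0.4, 0.6, -0.3]
opening: 0.0192
gripper_force: 58.8
```

Call:
move_arm --commands '[[[0,0,0.1,0],[0,0,0.2,0],[0,0,0.3,0],[0,0,0.4,0],[0,0,0.5,0],[0,0,0.6,0],[0,0,0.7,0],[0,0,0.8,0]]]'

```text
time_s: 11.55
position: [0.4626, 0.1006, 0.1486]
tcp_rot: [0.0, -3.142, 0.0]
wrist_force: [0.0, -0.5, -1.2]
opening: 0.0193
gripper_force: 58.8
```

Call:
move_arm --commands '[[[0,0,0.02,0],[0,0,0.04,0],[0,0,0.06,0],[0,0,0.08,0],[0,0,0.1,0],[0,0,0.12,0],[0,0,0.14,0],[0,0,0.16,0]]]'

```text
time_s: 12.55
position: [0.4627, 0.1006, 0.1449]
tcp_rot: [-0.0, 3.141, 0.0]
wrist_force: [-0.5, 0.4, 1.1]
opening: 0.0191
gripper_force: 58.8
```

Call:
move_arm --commands '[[[0,0,0.01,0],[0,0,0.02,0],[0,0,0.03,0],[0,0,0.04,0],[0,0,0.05,0],[0,0,0.06,0],[0,0,0.07,0],[0,0,0.08,0]]]'

```text
time_s: 13.55
position: [0.4636, 0.1007, 0.1441]
tcp_rot: [-0.0, 3.14, 0.0]
wrist_force: [-0.6, -0.4, 9.5]
opening: 0.0192
gripper_force: 59.6
```

Call:
move_arm --commands '[[[0,0,0,0],[0,0,0,0],[0,0,0,0],[0,0,0,0],[0,0,0,0],[0,0,0,0],[0,0,0,0],[0,0,0,0]]]' --hand 70

```text
time_s: 14.55
position: [0.4627, 0.1006, 0.1428]
tcp_rot: [-0.0, 3.142, -0.0]
wrist_force: [-0.2, 0.4, -0.2]
opening: 0.0699
gripper_force: 0.0
```

Call:
move_arm --commands '[[[0,0,-0.2,0],[0,0,-0.6,0],[0,0,-1.2,0],[0,0,-2.0,0],[0,0,-2.8,0],[0,0,-3.6,0],[0,0,-4.0,0],[0,0,-4.0,0]]]'

```text
time_s: 15.55
position: [0.4633, 0.1007, 0.2441]
tcp_rot: [-0.0, 3.139, 0.001]
wrist_force: [0.3, -0.7, -0.4]
opening: 0.0703
gripper_force: 0.0
```

```bash
python3 - <<'E'
from h import *
o=manip.get_obs();print(o["position"],o["wrist_force"],o["opening"])
im,P,T,d=world("wrist")
c=P[(np.hypot(P[...,0]-.463,P[...,1]-.1)<.03)&(P[...,2]>.15)&(P[...,2]<.2)];print("cap",len(c),c.mean(0),c.max(0))
im2,P,T,d=world("scene")
save("end.png",np.hstack([cv2.resize(im2[150:250,230:340],(440,400)),cv2.resize(im[80:330,220:430],(336,400))]))
E
```

```text
[0.46333704 0.10072505 0.24414688] [ 0.25146302 -0.70909873 -0.42952277] 0.0702903018968875
cap 728 [0.45430915 0.10274787 0.1625941 ] [0.4673499  0.11427326 0.16613399]
```

View pics/end.png

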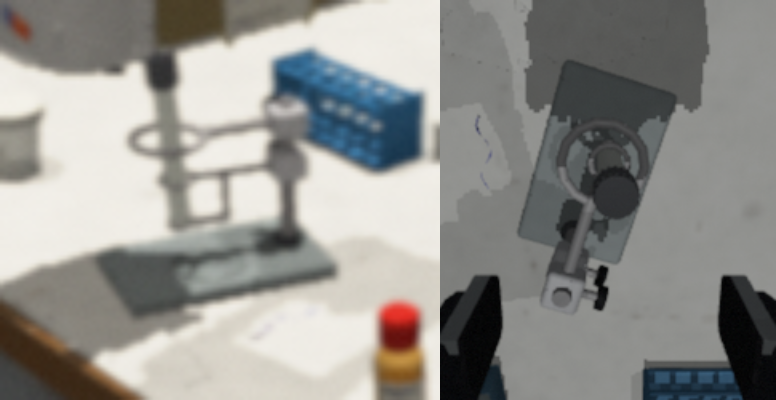

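The tube is seated through all three rings with the cap up, but it looks slightly tilted, with its top to the left in the scene crop. I'll measure the lean.

```bash
cat > lean.py <<'E'
from h import *
from scipy.optimize import least_squares
for n in("wrist","scene"):
    im,P,T,d=world(n)
    Q=P[(np.hypot(P[...,0]-.459,P[...,1]-.101)<.03)&(P[...,2]>.115)&(P[...,2]<.168)]
    c=Q[Q[:,2]>.155];print(n,"cap circle",cv2.minEnclosingCircle(c[:,:2].astype(np.float32)),np.percentile(c[:,2],[5,50,95]).round(4))
    Q=Q[Q[:,2]<.135]
    f=lambda p:np.hypot(Q[:,0]-p[0]-p[2]*(Q[:,2]-.12),Q[:,1]-p[1]-p[3]*(Q[:,2]-.12))-.00825
    if len(Q)>10:
        r=least_squares(f,[.459,.1,0,0],loss="soft_l1",f_scale=.001);print(len(Q),r.x.round(4),r.cost)
E
python3 lean.py
```

```text
wrist cap circle ((0.4559290111064911, 0.10277717560529709), 0.011667154729366302) [0.159  0.1636 0.165 ]
36 [ 0.4585  0.1015 -0.0565  0.0507] 4.607476600928526e-07
scene cap circle ((0.45231929421424866, 0.1031959280371666), 0.012343582697212696) [0.156  0.1598 0.1618]
42 [ 0.4544  0.1033 -0.1391  0.0324] 3.8105519405846806e-05
```

The lean is about 3°, so it's resting against the play in the middle ring. I'll re-grip, straighten it and release without preload.

Call:
move_arm --commands '[[[0.14,0.04,0.3,0],[0.26,0.08,0.9,0],[0.26,0.08,1.6,0],[0.26,0.08,2.3,0],[0.26,0.08,3.0,0],[0.26,0.08,3.6,0],[0.26,0.08,3.94,0],[0.26,0.08,3.94,0]]]'

```text
time_s: 16.75
position: [0.4557, 0.1025, 0.1435]
tcp_rot: [0.0, -3.14, 0.0]
wrist_force: [-0.3, 0.1, 0.9]
opening: 0.0701
gripper_force: 0.0
```

Call:
move_arm --commands '[[[0,0,0,0],[0,0,0,0],[0,0,0,0],[0,0,0,0],[0,0,0,0],[0,0,0,0],[0,0,0,0],[0,0,0,0]]]' --hand 15

```text
time_s: 17.75
position: [0.4566, 0.1027, 0.1448]
tcp_rot: [-0.0, 3.141, 0.0]
wrist_force: [-1.9, 0.2, 5.2]
opening: 0.0195
gripper_force: 58.7
```

Call:
move_arm --commands '[[[-0.04,-0.02,-0.02,0],[-0.08,-0.03,-0.03,0],[-0.12,-0.04,-0.03,0],[-0.16,-0.06,-0.03,0],[-0.2,-0.07,-0.03,0],[-0.24,-0.08,-0.03,0],[-0.26,-0.08,-0.03,0],[-0.26,-0.08,-0.03,0]]]'

```text
time_s: 18.75
position: [0.4617, 0.1009, 0.145]
tcp_rot: [-0.0, -3.139, -0.001]
wrist_force: [-3.2, 2.9, 6.9]
opening: 0.0195
gripper_force: 58.8
```

```bash
python3 - <<'E'
from h import *
from scipy.optimize import least_squares
o=manip.get_obs();print(o["position"],o["wrist_force"],o["ft_torque"])
for n in("wrist","scene"):
    im,P,T,d=world(n)
    Q=P[(np.hypot(P[...,0]-.462,P[...,1]-.101)<.014)&(P[...,2]>.078)&(P[...,2]<.136)]
    f=lambda p:np.hypot(Q[:,0]-p[0]-p[2]*(Q[:,2]-.12),Q[:,1]-p[1]-p[3]*(Q[:,2]-.12))-.00825
    if len(Q)>10:
        r=least_squares(f,[.462,.1,0,0],loss="soft_l1",f_scale=.0005);print(n,len(Q),r.x.round(4),r.cost,Q[:,2].min())
E
```

```text
[0.46168786 0.10088156 0.14498846] [-3.24892554  2.89252384  6.9026176 ] [0.66239721 0.86764821 0.02118067]
wrist 844 [ 0.4625  0.1    -0.0227  0.0147] 0.00010634556371283971 0.0781531856669185
scene 103 [0.4593 0.1021 0.0056 0.0021] 6.343101767132685e-05 0.07806775634569102
```

Call:
move_arm --commands '[[[0,0,-0.05,0],[0,0,-0.1,0],[0,0,-0.15,0],[0,0,-0.2,0],[0,0,-0.2,0],[0,0,-0.2,0],[0,0,-0.2,0],[0,0,-0.2,0]]]'

```text
time_s: 19.85
position: [0.4623, 0.1005, 0.1498]
tcp_rot: [0.0, -3.141, 0.0]
wrist_force: [-4.0, 1.4, -2.7]
opening: 0.0191
gripper_force: 58.6
```

```bash
cat > ax.py <<'E'
from h import *
from scipy.optimize import least_squares
o=manip.get_obs();print(o["position"],o["wrist_force"].round(2),o["ft_torque"].round(3))
im,P,T,d=world("wrist")
Q=P[(np.hypot(P[...,0]-.462,P[...,1]-.101)<.014)&(P[...,2]>.11)&(P[...,2]<.136)]
f=lambda p:np.hypot(Q[:,0]-p[0]-p[2]*(Q[:,2]-.12),Q[:,1]-p[1]-p[3]*(Q[:,2]-.12))-.00825
r=least_squares(f,[.462,.1,0,0],loss="soft_l1",f_scale=.0005);print(len(Q),r.x.round(4),r.cost)
E
python3 ax.py
```

```text
[0.46228697 0.10050607 0.14978837] [-3.96  1.37 -2.65] [0.248 0.983 0.004]
444 [ 0.4631  0.0993 -0.0202  0.0151] 1.8056283943739985e-05
```

Call:
move_arm --commands '[[[0.02,0.01,0,0],[0.04,0.02,0,0],[0.06,0.03,0,0],[0.06,0.03,0,0],[0.06,0.03,0,0],[0.06,0.03,0,0],[0.06,0.03,0,0],[0.06,0.03,0,0]]]'

```text
time_s: 20.9
position: [0.4613, 0.1013, 0.1502]
tcp_rot: [-0.0, 3.141, 0.0]
wrist_force: [-1.8, 0.0, -0.5]
opening: 0.0194
gripper_force: 58.9
```

Call:
move_arm --commands '[[[0.04,0.01,0.02,0],[0.05,0.01,0.05,0],[0.05,0.01,0.08,0],[0.05,0.01,0.11,0],[0.05,0.01,0.14,0],[0.05,0.01,0.16,0],[0.05,0.01,0.18,0],[0.05,0.01,0.19,0]]]'

```text
time_s: 21.9
position: [0.4601, 0.1016, 0.1454]
tcp_rot: [-0.0, 3.141, 0.0]
wrist_force: [-1.1, 0.1, 1.5]
opening: 0.019
gripper_force: 59.0
```

Call:
move_arm --commands '[[[0,0,0.01,0],[0,0,0.02,0],[0,0,0.03,0],[0,0,0.04,0],[0,0,0.04,0],[0,0,0.04,0],[0,0,0.04,0],[0,0,0.04,0]]]'

```text
time_s: 22.9
position: [0.4603, 0.1017, 0.145]
tcp_rot: [-0.0, 3.141, 0.0]
wrist_force: [-2.6, 0.6, 5.8]
opening: 0.0191
gripper_force: 59.6
```

```bash
python3 ax.py
```

```text
[0.46033099 0.10166178 0.14501116] [-2.61  0.58  5.84] [ 0.021  0.437 -0.019]
413 [ 0.4619  0.1004 -0.0504  0.0183] 1.3080064011422738e-05
```

Call:
move_arm --commands '[[[-0.03,-0.02,-0.08,0],[-0.08,-0.03,-0.1,0],[-0.12,-0.04,-0.1,0],[-0.16,-0.04,-0.1,0],[-0.2,-0.04,-0.1,0],[-0.23,-0.04,-0.1,0],[-0.23,-0.04,-0.1,0],[-0.23,-0.04,-0.1,0]]]'

```text
time_s: 23.95
position: [0.4649, 0.1004, 0.1463]
tcp_rot: [0.0, -3.14, 0.001]
wrist_force: [-5.0, 1.7, -1.2]
opening: 0.0192
gripper_force: 59.0
```

```bash
python3 ax.py
```

```text
[0.46492704 0.10044817 0.14629361] [-4.98  1.67 -1.18] [ 0.184  1.178 -0.018]
487 [0.4646 0.0996 0.0032 0.0009] 2.7706591817602407e-05
```

Call:
move_arm --commands '[[[0.03,0,0,0],[0.06,0.01,0,0],[0.09,0.02,0,0],[0.09,0.02,0,0],[0.09,0.02,0,0],[0.09,0.02,0,0],[0.09,0.02,0,0],[0.09,0.02,0,0]]]'

```text
time_s: 25.0
position: [0.4635, 0.101, 0.1468]
tcp_rot: [-0.0, 3.141, -0.0]
wrist_force: [-1.8, -0.8, -2.4]
opening: 0.0192
gripper_force: 58.8
```

```bash
python3 ax.py
```

```text
[0.46348654 0.10104319 0.14683639] [-1.77 -0.79 -2.38] [-0.243  0.718  0.004]
460 [ 0.4637  0.1001 -0.0118  0.0092] 1.4793142692872977e-05
```

Call:
move_arm --commands '[[[0.03,-0.01,0,0],[0.03,-0.01,0.02,0],[0.03,-0.01,0.04,0],[0.03,-0.01,0.06,0],[0.03,-0.01,0.08,0],[0.03,-0.01,0.09,0],[0.03,-0.01,0.09,0],[0.03,-0.01,0.09,0]]]'

```text
time_s: 26.05
position: [0.4632, 0.101, 0.1452]
tcp_rot: [-0.0, 3.14, 0.001]
wrist_force: [-3.0, 0.4, 5.5]
opening: 0.0193
gripper_force: 59.2
```

Call:
move_arm --commands '[[[0.02,0,-0.01,0],[0.04,0,-0.01,0],[0.04,0,-0.01,0],[0.04,0,-0.01,0],[0.04,0,-0.01,0],[0.04,0,-0.01,0],[0.04,0,-0.01,0],[0.04,0,-0.01,0]]]'

```text
time_s: 27.05
position: [0.462, 0.1009, 0.145]
tcp_rot: [-0.0, 3.141, 0.0]
wrist_force: [-1.3, 0.0, 5.8]
opening: 0.0193
gripper_force: 59.4
```

Call:
move_arm --commands '[[[0,0,0,0],[0,0,0,0],[0,0,0,0],[0,0,0,0],[0,0,0,0],[0,0,0,0],[0,0,0,0],[0,0,0,0]]]' --hand 70

```text
time_s: 28.05
position: [0.4616, 0.1008, 0.1448]
tcp_rot: [-0.0, 3.142, -0.0]
wrist_force: [-0.6, -1.2, 0.0]
opening: 0.0698
gripper_force: 0.0
```

Call:
move_arm --commands '[[[0,0,-0.2,0],[0,0,-0.6,0],[0,0,-1.2,0],[0,0,-2.0,0],[0,0,-2.8,0],[0,0,-3.6,0],[0,0,-4.0,0],[0,0,-4.0,0]]]'

```text
time_s: 29.05
position: [0.4623, 0.101, 0.2461]
tcp_rot: [-0.0, 3.139, 0.001]
wrist_force: [-0.1, 0.6, -0.9]
opening: 0.0701
gripper_force: 0.0
```

```bash
python3 lean.py
```

```text
wrist cap circle ((0.43933752179145813, 0.10173609852790833), 0.01138718519359827) [0.1586 0.161  0.1632]
scene cap circle ((0.4351235032081604, 0.10303087532520294), 0.010844068601727486) [0.1554 0.1579 0.1597]
42 [ 0.4378  0.0909 -0.321   0.0117] 8.012083633698174e-05
```

```bash
python3 - <<'E'
from h import *
im,P,T,d=world("wrist"); im2,P2,T2,d2=world("scene"); im3,_,_,_=world("top")
c=lambda i,u,v,w,h,s:cv2.resize(i[v:v+h,u:u+w],(400,300),interpolation=cv2.INTER_CUBIC)
save("f.png",np.vstack([np.hstack([c(im2,245,155,80,60,5),c(im,250,120,160,120,3)]),np.hstack([c(im3,262,185,60,45,1),c(im2,220,130,200,150,1)])]))
for a in np.arange(.045,.165,.01):
    q=P2[170:235,245:325].reshape(-1,3);q=q[(abs(q[:,2]-a)<.005)&(abs(q[:,0]-.45)<.04)&(abs(q[:,1]-.1)<.012)]
    if len(q):print(a.round(3),len(q),np.median(q,0).round(4))
E
```

```text
0.045 19 [0.459  0.0953 0.0448]
0.055 20 [0.4575 0.0947 0.0541]
0.065 20 [0.456  0.0945 0.0642]
0.075 46 [0.4556 0.0941 0.0726]
0.085 20 [0.4499 0.0957 0.0856]
0.095 5 [0.4522 0.097  0.0988]
0.105 50 [0.4459 0.0981 0.1055]
0.115 22 [0.442  0.0969 0.1152]
0.125 21 [0.4398 0.0968 0.1254]
0.135 21 [0.4349 0.0963 0.1355]
0.145 32 [0.4337 0.0948 0.1452]
0.155 2 [0.4286 0.0966 0.1508]
```

View pics/f.png

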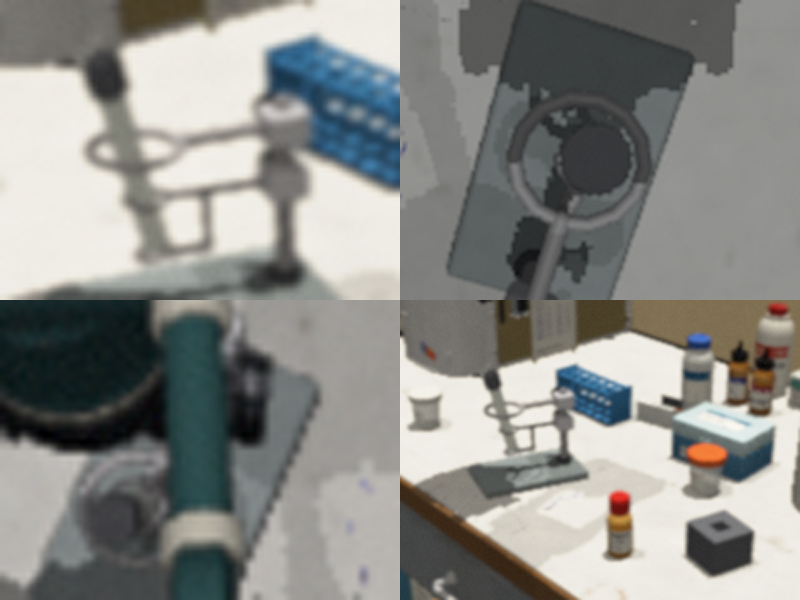

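The second release leaned about 11° toward −x: bottom-left and top-left crops show the tube still through all the rings. The bottom seems to sit too far +x on the small ring. I'll turn the fingers a quarter turn so closing straightens it, then re-centre it.

```bash
python3 - <<'E'
from h import *
print(manip.get_obs()["joint_positions"].round(3))
E
```

```text
[ 0.162 -0.128  2.018  0.     1.253 -1.409]
```

Call:
move_arm --commands '[[[0,0,0,2],[0,0,0,4],[0,0,0,6],[0,0,0,8],[0,0,0,10],[0,0,0,12],[0,0,0,14],[0,0,0,16]]]' --hand 85

```text
time_s: 30.3
position: [0.4612, 0.1008, 0.2439]
tcp_rot: [-2.026, -2.4, 0.002]
wrist_force: [-0.3, 0.0, -1.0]
opening: 0.0853
gripper_force: 0.0
```

Call:
move_arm --commands '[[[0,-0.1,0,1],[0,-0.15,0,2],[0,-0.15,0.2,2],[0,-0.15,0.4,2],[0,-0.15,0.6,2],[0,-0.15,0.8,2],[0,-0.15,1.0,2],[0,-0.15,1.0,2]]]'

```text
time_s: 31.3
position: [0.4576, 0.1001, 0.2192]
tcp_rot: [-2.221, -2.221, 0.001]
wrist_force: [-0.1, 0.0, -0.2]
opening: 0.0846
gripper_force: 0.0
```

```bash
sed -i 's/(np.hypot(P\[...,0\]-.459,P\[...,1\]-.101)<.03)/(np.hypot(P[...,0]-.445,P[...,1]-.101)<.035)/' lean.py; python3 lean.py
```

```text
wrist cap circle ((0.4400358200073242, 0.10224232822656631), 0.011992090381681919) [0.157  0.1607 0.1632]
164 [ 0.4581  0.1125 -0.1237 -0.0198] 0.0001949059748624886
scene cap circle ((0.4364018738269806, 0.1034211590886116), 0.011455083265900612) [0.1556 0.1578 0.16  ]
39 [ 0.439   0.0902 -0.4157  0.111 ] 7.0940673234441e-05
```

Call:
move_arm --commands '[[[0,0,0.4,0],[0,0,0.9,0],[0,0,1.4,0],[0,0,1.9,0],[0,0,2.4,0],[0,0,2.8,0],[0,0,2.96,0],[0,0,2.96,0]]]'

```text
time_s: 32.4
position: [0.4579, 0.1002, 0.1455]
tcp_rot: [-2.221, -2.221, 0.001]
wrist_force: [0.4, -0.9, 0.7]
opening: 0.0849
gripper_force: 0.0
```

Call:
move_arm --commands '[[[0,0,0,0],[0,0,0,0],[0,0,0,0],[0,0,0,0],[0,0,0,0],[0,0,0,0],[0,0,0,0],[0,0,0,0]]]' --hand 15

```text
time_s: 33.4
position: [0.458, 0.1002, 0.146]
tcp_rot: [2.221, 2.222, 0.0]
wrist_force: [-0.8, -0.2, 3.5]
opening: 0.0191
gripper_force: 58.5
```

```bash
cat > ax2.py <<'E'
from h import *
from scipy.optimize import least_squares
o=manip.get_obs();print(o["position"],o["wrist_force"].round(2),o["ft_torque"].round(3))
im,P,T,d=world("wrist")
Q=P[(np.hypot(P[...,0]-.461,P[...,1]-.101)<.013)&(P[...,2]>.111)&(P[...,2]<.137)]
f=lambda p:np.hypot(Q[:,0]-p[0]-p[2]*(Q[:,2]-.12),Q[:,1]-p[1]-p[3]*(Q[:,2]-.12))-.00825
r=least_squares(f,[.461,.1,0,0],loss="soft_l1",f_scale=.0005);print(len(Q),r.x.round(4),r.cost)
K=np.array(d["camera_matrix"]);np.savez("w6.npz",T=T,K=K,im=im)
E
python3 ax2.py
```

```text
[0.45799178 0.10024396 0.14595272] [-0.79 -0.21  3.53] [-0.006  0.26  -0.013]
418 [ 0.4601  0.1007 -0.0299  0.0236] 9.744258911595238e-06
```

Call:
move_arm --commands '[[[0,0,-0.05,0],[0,0,-0.1,0],[0,0,-0.15,0],[0,0,-0.2,0],[0,0,-0.2,0],[0,0,-0.2,0],[0,0,-0.2,0],[0,0,-0.2,0]]]'

```text
time_s: 34.45
position: [0.4579, 0.1002, 0.1507]
tcp_rot: [-2.221, -2.222, 0.0]
wrist_force: [0.2, 0.3, -0.2]
opening: 0.0191
gripper_force: 58.5
```

```bash
python3 ax2.py
```

```text
[0.45791753 0.10018346 0.15074522] [ 0.22  0.33 -0.22] [-0.014 -0.034 -0.029]
448 [ 0.4603  0.1005 -0.0366  0.0208] 1.0468410103760767e-05
```

```bash
cat > ax3.py <<'E'
from h import *
from scipy.optimize import least_squares
o=manip.get_obs();print(o["position"],o["wrist_force"].round(2),o["ft_torque"].round(3))
for n in("wrist","scene"):
    im,P,T,d=world(n)
    Q=P[(np.hypot(P[...,0]-.461,P[...,1]-.101)<.014)&(P[...,2]>.079)&(P[...,2]<.14)&(abs(P[...,2]-.105)>.006)]
    f=lambda p:np.hypot(Q[:,0]-p[0]-p[2]*(Q[:,2]-.1),Q[:,1]-p[1]-p[3]*(Q[:,2]-.1))-.00825
    r=least_squares(f,[.461,.1,0,0],loss="soft_l1",f_scale=.0005);print(n,len(Q),r.x.round(4),"bottom",(r.x[:2]-r.x[2:]*.06).round(4))
    for a,b in((.08,.097),(.112,.124),(.124,.136)):
        q=Q[(Q[:,2]>a)&(Q[:,2]<b)]
        if len(q)>5:print(a,len(q),np.percentile(q[:,0],[2,50,98]).round(4),np.percentile(q[:,1],[2,50,98]).round(4))
E
python3 ax3.py
```

```text
[0.45789742 0.10018166 0.15073471] [ 0.51  0.06 -1.14] [ 0.018 -0.025 -0.012]
wrist 657 [ 0.461   0.1001 -0.036   0.0204] bottom [0.4632 0.0989]
0.08 136 [0.4536 0.4605 0.469 ] [0.1022 0.1072 0.1085]
0.112 188 [0.4528 0.461  0.4682] [0.1014 0.1078 0.1091]
0.124 222 [0.4524 0.4603 0.4675] [0.1024 0.1081 0.1093]
scene 83 [ 0.4576  0.1019 -0.0409  0.024 ] bottom [0.4601 0.1004]
0.08 20 [0.4496 0.454  0.4598] [0.0928 0.0955 0.1035]
0.112 26 [0.4478 0.451  0.4592] [0.0924 0.0966 0.1055]
0.124 23 [0.4488 0.4544 0.4621] [0.0927 0.096  0.1035]
```

Call:
move_arm --commands '[[[0.02,-0.02,0,0],[0.04,-0.04,0.03,0],[0.04,-0.04,0.06,0],[0.04,-0.04,0.1,0],[0.04,-0.04,0.14,0],[0.04,-0.04,0.17,0],[0.04,-0.04,0.2,0],[0.04,-0.04,0.21,0]]]'

```text
time_s: 35.6
position: [0.457, 0.1013, 0.1459]
tcp_rot: [2.221, 2.222, 0.0]
wrist_force: [-1.5, -0.5, 3.9]
opening: 0.0196
gripper_force: 58.7
```

Call:
move_arm --commands '[[[0,0,0,0],[0,0,0,0],[0,0.03,0,0],[0,0.06,0,0],[0,0.09,0,0],[0,0.12,0,0],[0,0.16,0,0],[0,0.16,0,0]]]' --hand 23

```text
time_s: 36.6
position: [0.461, 0.1012, 0.1455]
tcp_rot: [2.221, 2.221, -0.0]
wrist_force: [0.1, 0.7, -0.4]
opening: 0.0227
gripper_force: 0.0
```

```bash
python3 ax3.py
```

```text
[0.46102466 0.10117901 0.14553343] [ 0.07  0.67 -0.43] [-0.035 -0.042 -0.026]
wrist 385 [ 0.4618  0.1033 -0.0113  0.0756] bottom [0.4625 0.0988]
0.08 44 [0.4542 0.4569 0.4696] [0.1045 0.1087 0.1114]
0.112 159 [0.4546 0.4617 0.4692] [0.1069 0.1121 0.1135]
0.124 143 [0.4549 0.4617 0.469 ] [0.1082 0.113  0.1143]
scene 86 [0.4589 0.1056 0.0518 0.0513] bottom [0.4558 0.1025]
0.08 24 [0.4498 0.4543 0.4639] [0.0948 0.0989 0.1077]
0.112 26 [0.4487 0.4545 0.4651] [0.0966 0.1019 0.1086]
0.124 22 [0.4501 0.4581 0.4725] [0.0948 0.1015 0.1095]
```

Call:
move_arm --commands '[[[0.08,0,0,0],[0.16,0,0,0],[0.2,0,0,0],[0.2,0,0,0],[0.2,0,0,0],[0.2,0,0,0],[0.2,0,0,0],[0.2,0,0,0]]]'

```text
time_s: 37.7
position: [0.4609, 0.1062, 0.1455]
tcp_rot: [-2.221, -2.221, 0.0]
wrist_force: [0.0, 0.5, 0.0]
opening: 0.0231
gripper_force: 0.0
```

Call:
move_arm --commands '[[[0,0,0,0],[0,0,0,0],[0,0,0,0],[0,0,-0.05,0],[0,0,-0.1,0],[0,0,-0.15,0],[0,0,-0.15,0],[0,0,-0.15,0]]]' --hand 15

```text
time_s: 38.7
position: [0.4609, 0.1062, 0.1493]
tcp_rot: [-2.221, -2.222, 0.0]
wrist_force: [-0.3, 0.1, -0.4]
opening: 0.0191
gripper_force: 58.5
```

Call:
move_arm --commands '[[[-0.06,0,0,0],[-0.12,0,0,0],[-0.18,0,0,0],[-0.24,0,0,0],[-0.28,0,0,0],[-0.32,0,0,0],[-0.34,0,0,0],[-0.34,0,0,0]]]'

```text
time_s: 39.7
position: [0.4611, 0.0986, 0.1496]
tcp_rot: [-2.221, -2.22, -0.003]
wrist_force: [-1.1, 6.4, 2.4]
opening: 0.019
gripper_force: 58.6
```

```bash
python3 ax3.py
```

```text
[0.46105187 0.09861492 0.14961424] [-1.07  6.45  2.44] [ 1.313  0.272 -0.013]
wrist 638 [ 0.4622  0.0985 -0.0035  0.0324] bottom [0.4625 0.0966]
0.08 158 [0.4548 0.462  0.4699] [0.0997 0.1056 0.1068]
0.112 178 [0.4548 0.4623 0.4699] [0.1004 0.1064 0.1077]
0.124 213 [0.4548 0.4623 0.4696] [0.1014 0.107  0.108 ]
scene 88 [0.4586 0.1002 0.0165 0.0327] bottom [0.4576 0.0982]
0.08 22 [0.4488 0.4555 0.462 ] [0.0893 0.0928 0.1004]
0.112 26 [0.4503 0.4536 0.4622] [0.0922 0.0951 0.1026]
0.124 25 [0.4496 0.4553 0.4632] [0.0914 0.0942 0.1008]
```

Call:
move_arm --commands '[[[-0.04,0,0,0],[-0.08,0,0,0],[-0.12,0,0,0],[-0.15,0,0,0],[-0.15,0,0,0],[-0.1,0,0,0],[-0.05,0,0,0],[-0.05,0,0,0]]]'

```text
time_s: 40.8
position: [0.4611, 0.0963, 0.1493]
tcp_rot: [2.221, 2.221, -0.0]
wrist_force: [0.7, 3.3, 1.1]
opening: 0.0191
gripper_force: 58.9
```

```bash
python3 ax3.py
```

```text
[0.46107389 0.09629282 0.14926696] [0.73 3.29 1.07] [ 0.731 -0.069 -0.004]
wrist 688 [0.4619 0.098  0.0023 0.0096] bottom [0.4618 0.0974]
0.08 169 [0.4542 0.4617 0.4696] [0.0989 0.1053 0.1064]
0.112 195 [0.4544 0.4617 0.4697] [0.0992 0.1055 0.1068]
0.124 220 [0.4548 0.4618 0.4692] [0.1008 0.1057 0.1069]
scene 79 [0.4585 0.0999 0.0158 0.0048] bottom [0.4576 0.0996]
0.08 21 [0.4498 0.4551 0.4627] [0.0891 0.0936 0.1018]
0.112 21 [0.4507 0.4541 0.4612] [0.0898 0.0939 0.1019]
0.124 23 [0.4496 0.4546 0.4617] [0.0892 0.0943 0.1   ]
```

Call:
move_arm --commands '[[[0.04,0,0,0],[0.08,0,0,0],[0.08,0.04,0,0],[0.08,0.08,0,0],[0.08,0.1,0,0],[0.08,0.1,0,0],[0.08,0.1,0,0],[0.08,0.1,0,0]]]'

```text
time_s: 41.9
position: [0.463, 0.0984, 0.149]
tcp_rot: [-2.221, -2.221, 0.001]
wrist_force: [-2.7, 0.6, -1.3]
opening: 0.0191
gripper_force: 58.6
```

Call:
move_arm --commands '[[[0,-0.04,0,0],[0,-0.08,0,0],[0,-0.12,0,0],[0,-0.16,0,0],[0,-0.2,0,0],[0,-0.2,0,0],[0,-0.2,0,0],[0,-0.2,0,0]]]'

```text
time_s: 42.9
position: [0.459, 0.0985, 0.1496]
tcp_rot: [2.221, 2.221, 0.002]
wrist_force: [2.2, 1.5, 0.3]
opening: 0.0194
gripper_force: 58.8
```

Call:
move_arm --commands '[[[0.02,0.05,0,0],[0.03,0.1,0,0],[0.03,0.1,0.03,0],[0.03,0.1,0.06,0],[0.03,0.1,0.09,0],[0.03,0.1,0.12,0],[0.03,0.1,0.14,0],[0.03,0.1,0.14,0]]]'

```text
time_s: 43.9
position: [0.461, 0.0992, 0.1459]
tcp_rot: [2.221, 2.222, 0.0]
wrist_force: [-0.1, -0.0, 1.2]
opening: 0.0192
gripper_force: 58.8
```

```bash
python3 ax3.py
```

```text
[0.46095991 0.09921181 0.1459087 ] [-0.13 -0.02  1.18] [-0.013  0.094 -0.038]
wrist 587 [0.4618 0.0996 0.0013 0.0347] bottom [0.4617 0.0975]
0.08 150 [0.4542 0.4609 0.4696] [0.1008 0.1066 0.1079]
0.112 189 [0.4542 0.4616 0.4694] [0.1019 0.1076 0.1088]
0.124 204 [0.455  0.4622 0.469 ] [0.1033 0.1081 0.1092]
scene 85 [0.4587 0.1016 0.0211 0.0057] bottom [0.4574 0.1013]
0.08 23 [0.4504 0.4547 0.4646] [0.0903 0.0955 0.1022]
0.112 24 [0.45   0.4546 0.4626] [0.0925 0.0956 0.1018]
0.124 24 [0.4494 0.455  0.4681] [0.092  0.096  0.1016]
```

Call:
move_arm --commands '[[[-0.06,0,-0.1,0],[-0.14,0,-0.14,0],[-0.22,0,-0.14,0],[-0.3,0,-0.14,0],[-0.36,0,-0.14,0],[-0.36,0,-0.14,0],[-0.2,0,-0.14,0],[0,0,-0.14,0]]]'

```text
time_s: 45.0
position: [0.4609, 0.0986, 0.1491]
tcp_rot: [2.22, 2.221, -0.002]
wrist_force: [0.3, -0.7, -0.4]
opening: 0.0191
gripper_force: 59.0
```

```bash
python3 ax3.py
```

```text
[0.46089777 0.09856365 0.14913901] [ 0.26 -0.65 -0.35] [-0.271 -0.049  0.015]
wrist 642 [ 0.4617  0.1017  0.003  -0.007 ] bottom [0.4615 0.1021]
0.08 103 [0.4538 0.4588 0.4696] [0.1029 0.1088 0.1102]
0.112 190 [0.4539 0.4616 0.4694] [0.1025 0.1089 0.1101]
0.124 244 [0.4547 0.4616 0.4691] [0.1041 0.1088 0.1101]
scene 82 [ 0.4577  0.1036  0.0348 -0.0234] bottom [0.4556 0.105 ]
0.08 20 [0.4487 0.4552 0.462 ] [0.093  0.0971 0.102 ]
0.112 26 [0.4487 0.4538 0.4617] [0.094  0.0971 0.1067]
0.124 22 [0.4489 0.4527 0.4624] [0.0926 0.0965 0.1069]
```

Call:
move_arm --commands '[[[-0.04,0,0,0],[-0.07,0,0.02,0],[-0.07,0,0.05,0],[-0.07,0,0.08,0],[-0.07,0,0.11,0],[-0.07,0,0.14,0],[-0.07,0,0.15,0],[-0.07,0,0.16,0]]]'

```text
time_s: 46.1
position: [0.4609, 0.0975, 0.1453]
tcp_rot: [-2.221, -2.222, 0.0]
wrist_force: [-0.6, 0.2, -0.4]
opening: 0.0194
gripper_force: 59.0
```

```bash
python3 ax3.py
```

```text
[0.4609093  0.09747335 0.14529202] [-0.61  0.23 -0.42] [ 0.023  0.099 -0.009]
wrist 634 [ 0.4617  0.1009  0.0028 -0.0117] bottom [0.4615 0.1016]
0.08 122 [0.4538 0.4595 0.4695] [0.1022 0.1082 0.1095]
0.112 210 [0.4542 0.4616 0.4694] [0.1018 0.1081 0.1093]
0.124 232 [0.4549 0.4616 0.4688] [0.1044 0.108  0.1091]
scene 78 [ 0.4577  0.1024  0.0381 -0.0489] bottom [0.4554 0.1053]
0.08 22 [0.4475 0.4544 0.4615] [0.0937 0.0962 0.1036]
0.112 26 [0.4489 0.4543 0.4641] [0.0916 0.095  0.1017]
0.124 22 [0.4509 0.4568 0.4678] [0.0913 0.0962 0.1047]
```

Call:
move_arm --commands '[[[-0.03,0,0,0],[-0.05,0,0,0],[-0.05,0,0.01,0],[-0.05,0,0.02,0],[-0.05,0,0.03,0],[-0.05,0,0.04,0],[-0.05,0,0.05,0],[-0.05,0,0.05,0]]]'

```text
time_s: 47.2
position: [0.4614, 0.0964, 0.145]
tcp_rot: [2.221, 2.221, 0.001]
wrist_force: [-1.8, 0.3, 7.0]
opening: 0.0188
gripper_force: 59.7
```

Call:
move_arm --commands '[[[0,0,-0.01,0],[0,0,-0.02,0],[0,0,-0.02,0],[0,0,-0.02,0],[0,0,-0.02,0],[0,0,-0.02,0],[0,0,-0.02,0],[0,0,-0.02,0]]]'

```text
time_s: 48.2
position: [0.4614, 0.0963, 0.1451]
tcp_rot: [2.221, 2.221, 0.001]
wrist_force: [-0.6, 0.6, 5.7]
opening: 0.0192
gripper_force: 59.6
```

Call:
move_arm --commands '[[[0,0,0,0],[0,0,0,0],[0,0,0,0],[0,0,0,0],[0,0,0,0],[0,0,0,0],[0,0,0,0],[0,0,0,0]]]' --hand 28

```text
time_s: 49.2
position: [0.461, 0.0962, 0.1446]
tcp_rot: [2.221, 2.222, 0.0]
wrist_force: [-0.7, -0.9, 0.5]
opening: 0.0276
gripper_force: 0.0
```

```bash
python3 ax3.py
```

```text
[0.46096138 0.09621965 0.14457325] [-0.66 -0.89  0.47] [ 0.004  0.04  -0.049]
wrist 585 [ 0.4615  0.1017 -0.0076 -0.0012] bottom [0.462  0.1017]
0.08 105 [0.454  0.4589 0.469 ] [0.1031 0.1087 0.1102]
0.112 203 [0.4541 0.4616 0.4692] [0.1036 0.1091 0.1103]
0.124 218 [0.4539 0.4616 0.4689] [0.1031 0.1091 0.1102]
scene 82 [ 0.4582  0.1035  0.0455 -0.0515] bottom [0.4555 0.1066]
0.08 18 [0.4492 0.4534 0.4625] [0.0933 0.0977 0.1032]
0.112 25 [0.4481 0.4523 0.4606] [0.093  0.0982 0.1054]
0.124 23 [0.4505 0.4549 0.4729] [0.0929 0.0964 0.1024]
```

It's standing upright inside the loosened fingers. Opening fully and backing off.

Call:
move_arm --commands '[[[0,0,0,0],[0,0,0,0],[0,0,0,0],[0,0,0,0],[0,0,0,0],[0,0,0,0],[0,0,0,0],[0,0,0,0]]]' --hand 70

```text
time_s: 50.3
position: [0.4609, 0.0962, 0.1445]
tcp_rot: [2.221, 2.222, 0.0]
wrist_force: [0.0, 0.3, -0.3]
opening: 0.07
gripper_force: 0.0
```

Call:
move_arm --commands '[[[0,0,-0.2,0],[0,0,-0.6,0],[0,0,-1.2,0],[0,0,-2.0,0],[0,0,-2.8,0],[0,0,-3.6,0],[0,0,-4.0,0],[0,0,-4.0,0]]]'

```text
time_s: 51.3
position: [0.4616, 0.0963, 0.2459]
tcp_rot: [2.22, 2.22, 0.003]
wrist_force: [0.6, 0.4, 0.2]
opening: 0.0698
gripper_force: 0.0
```

```bash
python3 lean.py; python3 ax3.py; python3 -c "
from h import *
im,P,T,d=world('wrist');i2=world('scene')[0]
save('g.png',np.hstack([cv2.resize(i2[145:235,230:350],(400,300)),cv2.resize(im[100:280,220:460],(400,300))]))"
```

```text
wrist cap circle ((0.46150362491607666, 0.10216699540615082), 0.01163520012050867) [0.1582 0.1636 0.1647]
63 [4.614e-01 1.017e-01 1.350e-02 2.000e-04] 8.447713697585597e-07
scene cap circle ((0.4575546681880951, 0.1012042835354805), 0.012127499096095562) [0.1561 0.1602 0.1615]
44 [ 0.4583  0.103  -0.0012  0.0782] 2.4105820543648958e-05
[0.46060755 0.09614943 0.24411158] [-0.5   0.29  0.1 ] [ 0.038  0.034 -0.03 ]
wrist 145 [ 4.614e-01  1.017e-01 -5.000e-04 -4.000e-04] bottom [0.4615 0.1018]
0.08 56 [0.4541 0.4614 0.4689] [0.1045 0.1092 0.1102]
0.112 50 [0.4546 0.4614 0.4691] [0.1039 0.1093 0.1103]
0.124 24 [0.4561 0.4619 0.4667] [0.1076 0.1094 0.1102]
scene 82 [0.4579 0.1033 0.0011 0.0176] bottom [0.4578 0.1022]
0.08 19 [0.4494 0.4546 0.4636] [0.0929 0.0965 0.1043]
0.112 25 [0.4495 0.4524 0.4607] [0.0944 0.0986 0.1063]
0.124 26 [0.4489 0.4532 0.462 ] [0.0919 0.0977 0.1057]
```

View pics/g.png

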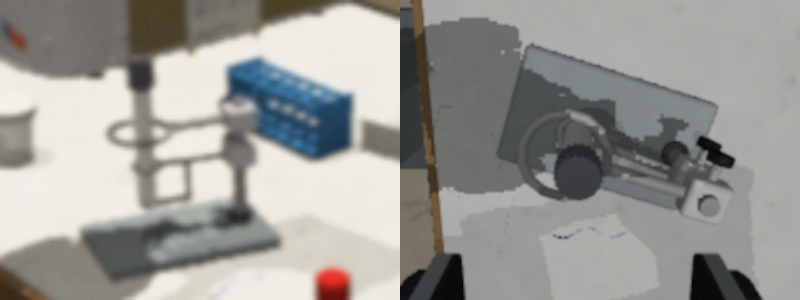

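The tube stands vertical (slope under 0.1°) through all three rings, with the cap (140,75) on top at the fully-home height. The gripper is clear, so I'm handing in.

```bash
python3 -c "
from rig import manip
print(manip.job_done())"
```

```text
the job is handed in; nothing more can be done
None
```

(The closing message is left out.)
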